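# Load the spacer rings by thickness and run the arbor home

## Task

Set the tube jig up for the next weld: take the three spacer rings from the wooden rack and lay them in the jig's cradle in order of thickness, the thickest next to the yellow stop, then the middle one, and the thinnest nearest the arbor. Then push the arbor by its orange handle through all three rings until it is fully home. Leave the other things on the bench where they are.

Things in the scene. Friction and masses are not known exactly. Their poses are not given: they have to be found in the camera images.
- thick_centre (a point): Centre (half-way up, on the axis) of the thick spacer ring: blue painted aluminium ring, outside diameter 64 mm, bore 28 mm, 44 mm thick along its axis, about 310 g. Its own y axis is the ring's axis, which is level: the ring stands on its rim in the rack. It can be taken from above by its two flat end faces, at the part of the rim above the bore. It may turn about its axis without harm.
- middle_centre (a point): Centre (half-way up, on the axis) of the middle spacer ring: bare metal aluminium ring, outside diameter 64 mm, bore 28 mm, 32 mm thick along its axis, about 225 g. Its own y axis is the ring's axis, which is level: the ring stands on its rim in the rack. It can be taken from above by its two flat end faces, at the part of the rim above the bore. It may turn about its axis without harm.
- thin_centre (a point): Centre (half-way up, on the axis) of the thin spacer ring: red painted aluminium ring, outside diameter 64 mm, bore 28 mm, 20 mm thick along its axis, about 140 g. Its own y axis is the ring's axis, which is level: the ring stands on its rim in the rack. It can be taken from above by its two flat end faces, at the part of the rim above the bore. It may turn about its axis without harm.
- rack_axis (a point): Middle of the fixed wooden V-shaped ring rack, 340 mm long and 80 mm wide, at the height of the centres of the rings lying in it (45 mm above the table). Its y axis runs along the rack. The three rings stand in it in mixed order about 110 mm apart (at least 90 mm centre to centre); the V's sides reach 35 mm above the table.
- stop (a point): Fixed jig: centre of the inner face of its yellow stop plate (92 mm wide, 64 mm high, 32 mm notch open at the top), on the axis of cradle and arbor, 45 mm above the table. y: level, along the cradle towards the arbor; z up. The V cradle runs from y = 0 to 200 mm, its sides 35 mm above the table; a ring laid in it has its centre on the axis and slides along easily.
- arbor (a joint): Slide of the arbor towards the stop, m: 0 drawn back, 0.23 fully home (end of travel). Starts at 0 to 0.018 and stays where it is left; pushing takes about 3 N, with the rings up to 15 N; the end is hard. At home the rod passes through the stack of rings (96 mm in all) and its shoulder, then 98 mm from the stop face, has closed up any gaps between them.
- tip (a point): Tapered tip of the arbor, a level steel rod 20 mm thick and 114 mm long on the cradle's axis, 45 mm above the table, followed by a shoulder 48 mm across and, 21 mm farther, the gantry plate. It lies 214 mm from the stop face at joint 0, and 16 mm inside the stop's notch at home.
- handle (a point): Centre of the orange push handle on top of the arbor's blue gantry: a block 60 mm wide, 14 mm thick along the travel, its top 102 mm and this centre 87 mm above the table; the gantry plate goes on below it, as thick, down to 36 mm. Its y axis points away from the stop, 126 mm from the stop face when home. Push its outer (+y) face towards the stop.
- tube: Bystander, to be left alone: length of steel tube standing on end, 60 mm across, 170 mm high; origin at its underside (on the table).
- brush: Bystander, to be left alone: brush lying flat; origin at its underside (on the table).
- wrench: Bystander, to be left alone: wrench lying flat; origin at its underside (on the table).
- spray: Bystander, to be left alone: can with green label and red cap, 64 mm across, 180 mm high; origin at its underside (on the table).
- magnet: Bystander, to be left alone: red square welding magnet, 90 by 90 by 18 mm, lying flat; origin at its underside (on the table).
- coupon: Bystander, to be left alone: steel plate 120 by 70 by 6 mm, lying flat; origin at its underside (on the table).
- mug: Bystander, to be left alone: blue mug, 80 mm across, 90 mm high; origin at its underside (on the table).
Things that resemble listed ones, but are neither listed nor needed, are in the scene too. Leave any black or blue look-alike of the part that bears thin_centre alone.

How it is judged:
By the outcome, as a careful person would: the job done as asked, in the order asked, and still so for the second after the job is handed in, with the robot touching nothing.
It also fails if it takes over 72 s, if anything falls off the work surface, if the arm or the gripper's body presses on something with over 40 N, if the wrist force passes 120 N, or if a joint passes its speed limit or range.

## Robot

A 6-joint arm with a two-finger parallel gripper is mounted at the origin on the work surface. World frame = base frame: x ahead of the robot, y to its left, z up, the work surface at z = 0. Lengths are in m, angles in degrees, forces in N, time in s.
With the tool pointing down it reaches from about 0.4 to 0.825 m from the base axis. Payload 7 kg.
Tool frame: the origin (TCP) lies midway between the tips of the shut fingers; the grasp point (between the pads) lies r.grasp_offset behind it (r.grasp_offset is the distance from the TCP to the grasp point, in m); z points along the fingers, y is the direction in which the jaws open and shut (so a half turn about z gives the same grasp; the last joint's range is limited). The gripper opens to 88 mm and grips with 3 to 60 N. Pads are 19 mm wide; open, the fingers measure 130 mm over their backs; the gripper's body (78 mm by 193 mm) begins 47 mm behind the grasp point.
Start: joints at [-57.405, 20.546, 0.682, 0, -70.136, -16.507], TCP at [0.187, -0.649, 0.227] pointing down, gripper open.
Joint ranges: [-176.03, 176.03], [-82.01, 121.73], [-58.28, 71.71], [-173.87, 95.51], [-174.79, -0.11], [-173.66, 173.66]. Speed limits (degrees/s): [136.94, 136.94, 172.46, 180, 180, 180].

## Interface

Orientations are given as [roll, pitch, yaw] about the fixed x, y, z axes, in that order (R = Rz(yaw) Ry(pitch) Rx(roll)).
In Python, from plant import status, imaging, r gives the robot as it stands.
- The arm moves only by the tool apply_moves, never from a script. Its argument "moves" is a list of rows, each a list of 6 numbers: the shift along the tool's x, y, z in units of 200 mm (1.0 is 200 mm), then the turn, a rotation vector about the tool's x, y, z in units of 90 degrees (1.0 is 90 degrees). In form: [[tx, ty, tz, rx, ry, rz], ...]. A call has 1 to 12 rows; each row is the pose to reach, as a shift and turn from the pose measured when the call began, along the tool's axes at that moment; what a row does not reach only later rows make up. A row lasts 1/8 s, in which the tool goes at most 62.5 mm and 10.7 degrees, less where a joint would pass 70% of its speed; a pose out of reach is approached as far as the arm can. A call with a number of a shift or a turn outside -1 to 1 is refused whole. A call with a gripper value outside its range is refused whole. "hand" is the closure, from -1 (fully open) to 1 (shut), set as the call begins (left out, the last holds). The fingers move at their own pace and stop on an object; "grip_force" is the grip in N (left out, the last holds). Time passes only in rows, so rows that repeat a pose let the fingers close. It gives the time, the measured TCP pose, the force and the opening at its end, in the units of the state.
- status.get_state(): the state, without advancing time (a new reading comes with each control period).
- imaging.capture(name): name is "side" or "top"; returns (picture, depth): 400x640x3 uint8, blue, green, red; 400x640 float32, m along the optical axis (not along the pixel's ray), 0 where there is no reading.
- imaging.camera_info(name): a dict with "fx", "fy", "cx", "cy" (pixels), "T" (4x4, takes a point from camera to world coordinates). Camera axes: x right, y up, looking along -z (the intrinsics and any distortion apply to the point x, -y, -z); pixel columns grow to the right and rows downward; lengths in m; the calibration is good to about 2 mm. A picture is of the moment at which its call begins. camera_info takes no time and is no camera call.
- r.close_job(): hands the job in, once; it reports no verdict.
The state is a dict: "time_s": time; "joints": joint angles; "qd": joint speeds; "joint_torque": joint torques, N m; "tcp_pos": TCP position; "eef_rot": TCP orientation; "contact_force": force on the tool from outside, world axes, zero at the start; "moment": the same for the moment, N m; "gripper_width": finger opening in m.
Only numpy, scipy, OpenCV 4.12 (cv2) and the standard library are available. Lean on these libraries where they do the work, as an engineer would, in place of code of your own. Each camera call takes 0.05 s, during which the arm holds its last target.

## Working session

There is one attempt and no reset: what is moved stays moved. The work goes in short steps, Python scripts to look and compute and a tool call to move; the robot and the scene stay as the last step left them, time stands still between calls to the robot, and variables do not carry over. Pictures are saved under pics/ and viewed, and the job is handed in when it is done.

Besides the shell and the picture viewer there is one more tool, called after "Call:" as name([rows], argument=value, ...), one row to a line, values as JSON. apply_moves: Moves the arm, as the interface text tells. Its arguments: {"type":"object","properties":{"moves":{"type":"array","items":{"type":"array","items":{"type":"number"}}},"hand":{"type":"number"},"grip_force":{"type":"number"}},"required":["moves"]}

```bash
mkdir -p pics; ls; python3 - <<'E'
from plant import status, imaging, r
import cv2,numpy as np
s=status.get_state();print(s, r.grasp_offset)
for n in("top","side"):
    p,d=imaging.capture(n);cv2.imwrite(f"pics/{n}0.png",p);np.save(f"pics/{n}0.npy",d);print(imaging.camera_info(n))
E
```

```text
pics
{'time_s': 0.0, 'joints': array([-5.74048866e+01,  2.05902533e+01,  6.33954695e-01, -1.82459110e-02,
       -7.01374721e+01, -1.65079698e+01]), 'qd': array([ 0.0649601 ,  0.03779569,  0.03379687,  0.05016873,  0.04081353,
       -0.04539524]), 'joint_torque': array([ 1.62617314e-03, -5.82720315e+01,  2.93067920e+01,  6.99747339e+00,
        6.91502384e-03, -1.48123891e-04]), 'tcp_pos': array([ 0.18687807, -0.64810084,  0.22564331]), 'eef_rot': array([ 1.79905220e+02, -1.02017239e-02, -1.63919061e+02]), 'contact_force': array([-0.3472826 ,  0.35369447,  0.26044922]), 'moment': array([-0.0165507 ,  0.02937157,  0.00776866]), 'gripper_width': 0.08772563464341633} 0.0188
{'fx': 493.20928928621015, 'fy': 493.20928928621015, 'cx': 322.02205290759207, 'cy': 197.79580624842788, 'T': array([[ 0.01314178,  0.99438078, -0.10504358,  0.33935175],
       [-0.99969642,  0.01525583,  0.0193473 , -0.01642694],
       [ 0.02084111,  0.10475744,  0.9942794 ,  1.63797013],
       [ 0.        ,  0.        ,  0.        ,  1.        ]])}
{'fx': 512.3746429959508, 'fy': 512.3746429959508, 'cx': 316.3151489826645, 'cy': 200.4271907583894, 'T': array([[ 0.71853822,  0.44569366, -0.5339101 , -0.45614721],
       [-0.69548631,  0.46187172, -0.55043011, -0.99982527],
       [ 0.00127477,  0.76683223,  0.64184632,  1.20821827],
       [ 0.        ,  0.        ,  0.        ,  1.        ]])}
```

View pics/top0.png

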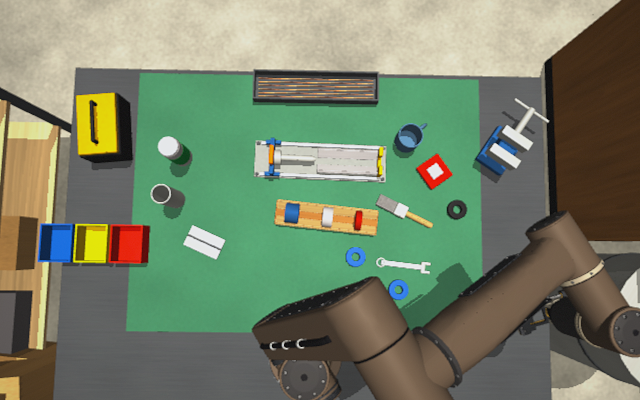

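View pics/side0.png

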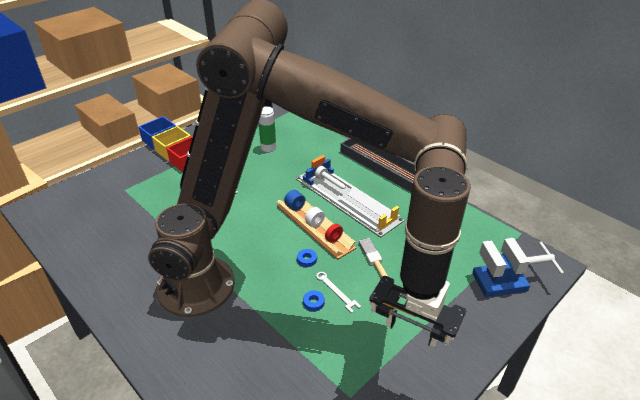

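The rings in the rack, in top-view pixels, are blue thick (292,213), bare metal middle (327,216) and red thin (359,219). The look-alikes are flat blue rings at (355,257) and (398,290), and a black ring at (457,209). The jig has its handle at about (271,157) and its yellow stop at about (381,163). I'll check this in a close crop and measure.

```bash
cat > h.py <<'E'
from plant import status, imaging, r
import cv2,numpy as np
def load(n,k=0): return cv2.imread(f"pics/{n}{k}.png"),np.load(f"pics/{n}{k}.npy")
def cast(n,u,v,z):
    c=imaging.camera_info(n);T=c['T']
    d=T[:3,:3]@np.array([(u-c['cx'])/c['fx'],-(v-c['cy'])/c['fy'],-1]);o=T[:3,3]
    return o+d*(z-o[2])/d[2]
def deproj(n,d):
    c=imaging.camera_info(n);T=c['T'];v,u=np.mgrid[:400,:640]
    P=np.stack([(u-c['cx'])/c['fx']*d,-(v-c['cy'])/c['fy']*d,-d],-1)
    return P@T[:3,:3].T+T[:3,3]
def cap(k):
    for n in("top","side"):
        p,d=imaging.capture(n);cv2.imwrite(f"pics/{n}{k}.png",p);np.save(f"pics/{n}{k}.npy",d)
E
python3 - <<'E'
from h import *
for n,(a,b,w,h) in(("top",(245,130,150,112)),("side",(270,145,150,112))):
    p,d=load(n);cv2.imwrite(f"pics/{n}_crop0.png",cv2.resize(p[b:b+h,a:a+w],None,fx=5.3,fy=5.3,interpolation=cv2.INTER_CUBIC))
p,d=load("top");P=deproj("top",d);hsv=cv2.cvtColor(p,cv2.COLOR_BGR2HSV);H,S,V=cv2.split(hsv)
R=lambda a,b,c,e:(slice(b,e),slice(a,c))
def rep(name,m,box):
    M=np.zeros_like(m);s=R(*box);M[s]=m[s]
    nn,l,st,ce=cv2.connectedComponentsWithStats(M.astype(np.uint8))
    i=1+np.argmax(st[1:,4]);pts=P[l==i];ok=d[l==i]>0;pts=pts[ok]
    rc=cv2.minAreaRect(np.argwhere(l==i)[:,::-1].astype(np.float32))
    print(name,st[i],ce[i].round(1),[np.round(x,1) for x in rc],"z50/98",np.percentile(pts[:,2],[50,98]).round(4),"mean",pts.mean(0).round(4))
rep("blue",(H>95)&(H<130)&(S>120),(275,195,310,230))
rep("red",((H<8)|(H>172))&(S>140),(345,205,375,235))
rep("metal",(S<50)&(V>120),(315,200,340,232))
rep("orange",(H>5)&(H<18)&(S>150),(255,130,285,185))
rep("yellow",(H>20)&(H<35)&(S>120),(365,135,395,190))
rep("rack",(H>8)&(H<25)&(S>60),(270,190,385,240))
E
```

```text
blue [285 203  14  20 244] [291.5 212.7] [array([291.5, 212.6]), array([13.2, 18.5]), np.float64(5.7)] z50/98 [0.0725 0.082 ] mean [0.456  0.0495 0.0709]
red [354 211   8  19 119] [357.9 220. ] [array([358., 220.]), array([ 6.5, 18.5]), np.float64(5.7)] z50/98 [0.0697 0.0795] mean [ 0.4357 -0.1625  0.0665]
metal [322 207  11  20 187] [327.  216.3] [array([327. , 216.5]), array([19., 10.]), np.float64(90.0)] z50/98 [0.0717 0.0834] mean [ 0.446  -0.0636  0.068 ]
orange [272 145   2  10  10] [272.9 149.5] [array([272.9, 149.5]), array([9.1, 0.9]), np.float64(83.7)] z50/98 [0.1008 0.1128] mean [0.6525 0.1108 0.1025]
yellow [377 147   7  30 116] [379.7 161.4] [array([379.7, 161.5]), array([ 5.2, 29.2]), np.float64(2.9)] z50/98 [0.0571 0.0709] mean [ 0.6299 -0.2347  0.0487]
rack [ 274  199  104   36 1995] [328.7 217.3] [array([326. , 216.8]), array([102.5,  25.3]), np.float64(6.3)] z50/98 [0.0213 0.0532] mean [ 0.446  -0.0704  0.0213]
```

```bash
ls -la pics
```

```text
total 3720
drwxr-xr-x 2 agent agent    4096 Dec  7 03:13 .
drwxr-xr-x 3 agent agent    4096 Dec  7 03:13 ..
-rw-r--r-- 1 agent agent 1024128 Dec  7 03:12 side0.npy
-rw-r--r-- 1 agent agent  419102 Dec  7 03:12 side0.png
-rw-r--r-- 1 agent agent  577491 Dec  7 03:13 side_crop0.png
-rw-r--r-- 1 agent agent 1024128 Dec  7 03:12 top0.npy
-rw-r--r-- 1 agent agent  349889 Dec  7 03:12 top0.png
-rw-r--r-- 1 agent agent  389403 Dec  7 03:13 top_crop0.png
```

View pics/top_crop0.png

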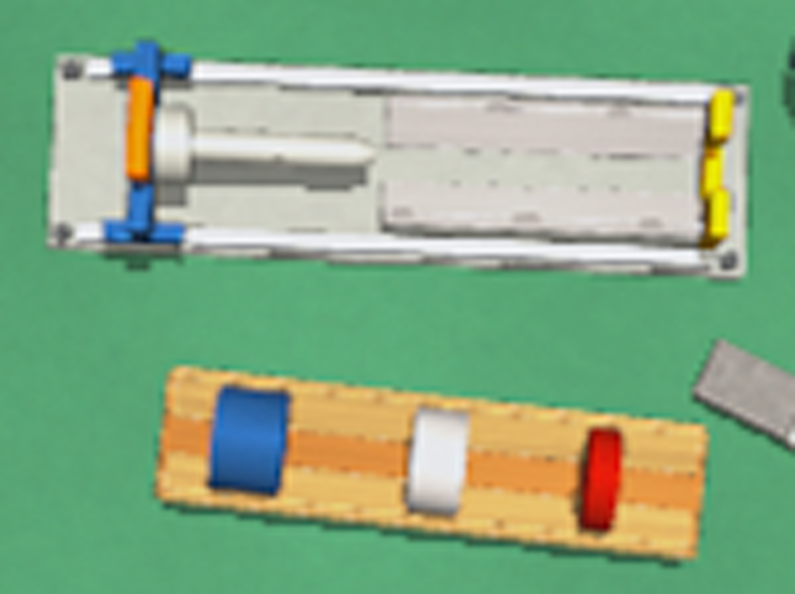

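View pics/side_crop0.png

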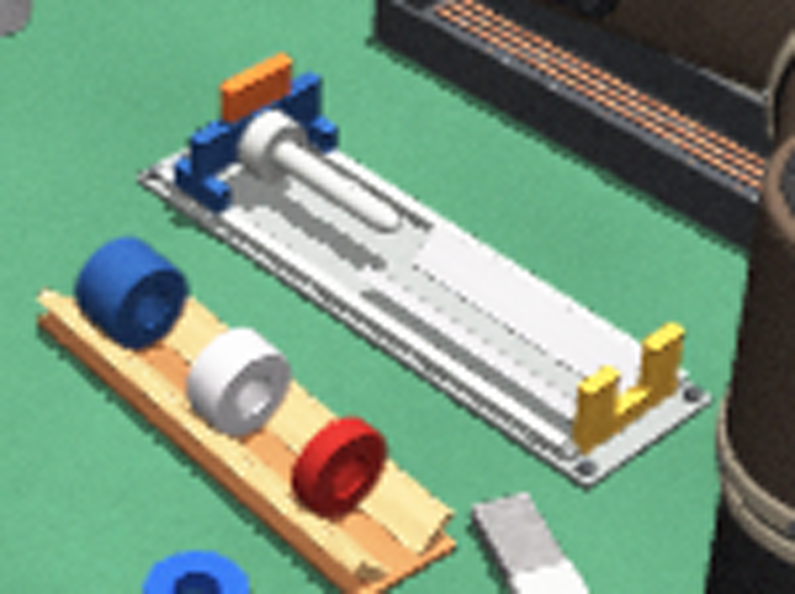

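```bash
python3 - <<'E'
from h import *
p,d=load("top");P=deproj("top",d);H,S,V=cv2.split(cv2.cvtColor(p,cv2.COLOR_BGR2HSV))
print(np.c_[H[154,266:278],S[154,266:278],V[154,266:278]].tolist())
def cen(m,box):
    a,b,c,e=box;M=np.zeros((400,640),np.uint8);M[b:e,a:c]=m[b:e,a:c]
    n,l,st,ce=cv2.connectedComponentsWithStats(M);i=1+np.argmax(st[1:,4]);return M,l==i,ce[i],st[i]
# handle
o=(((H<22)&(S>130)&(V>120)))
M,k,c,st=cen(o,(260,140,280,170));print("orange",c,st);rc=cv2.minAreaRect(np.argwhere(k)[:,::-1].astype(np.float32));print(rc);hd=cast("top",*rc[0],.102);print("handle",hd)
# stop
y=((H>20)&(H<35)&(S>120));M,k,c,st=cen(y,(365,135,395,190))
ys=np.argwhere(M)[:,::-1];rc=cv2.minAreaRect(ys.astype(np.float32));print("stop",rc,cast("top",*rc[0],.064),[cast("top",*q,.064)[:2].round(4) for q in cv2.boxPoints(rc)])
ax=hd-cast("top",*rc[0],.064);print("ax deg",np.degrees(np.arctan2(ax[1],ax[0])),np.hypot(*ax[:2]))
# rack
m=((H>8)&(H<25)&(S>60)).astype(np.uint8);M=np.zeros_like(m);M[190:245,265:390]=m[190:245,265:390]
M=cv2.morphologyEx(M,cv2.MORPH_CLOSE,np.ones((15,15)))
rc=cv2.minAreaRect(np.argwhere(M)[:,::-1].astype(np.float32));b=np.array([cast("top",*q,.03)[:2] for q in cv2.boxPoints(rc)]);print("rack",rc,b.round(4).tolist(),b.mean(0))
e=[(np.linalg.norm(b[(i+1)%4]-b[i]),np.degrees(np.arctan2(*(b[(i+1)%4]-b[i])[::-1]))) for i in range(4)];print(np.round(e,3).tolist())
# edges in rails: Canny+Hough in jig
g=cv2.cvtColor(p,cv2.COLOR_BGR2GRAY);E=cv2.Canny(g,60,150);
L=cv2.createLineSegmentDetector().detect(g[130:245,245:395])[0][:,0]
for l in L:
    if np.hypot(l[2]-l[0],l[3]-l[1])>35:
        l=l+[245,130,245,130];q=cast("top",l[0],l[1],.02)-cast("top",l[2],l[3],.02);print(l.round(1),np.degrees(np.arctan2(q[1],q[0])).round(2)%180)
for nme,(u,v) in dict(thick=(291.5,212.6),mid=(327,216.3),thin=(358,220)).items():
    print(nme,cast("top",u,v,.045),cast("top",u,v,.065))
for nme,m,box in(("blue",(H>95)&(H<130)&(S>120),(275,195,310,230)),("red",((H<8)|(H>172))&(S>140),(345,205,375,235)),("metal",(S<50)&(V>120),(315,200,340,232))):
    _,k,_,_=cen(m,box);q=P[k&(d>0)];q=q[q[:,2]>.07];print(nme,(q.min(0)+q.max(0))/2,np.median(q,0))
for nme,(u,v) in dict(tube=(160,187),spray=(170,147),mug=(408,135)).items(): print(nme,cast("top",u,v,.17))
E
```

```text
[[33, 15, 208], [43, 11, 211], [9, 59, 207], [18, 252, 223], [20, 249, 235], [21, 245, 236], [18, 252, 225], [9, 184, 158], [47, 9, 191], [45, 6, 237], [40, 7, 233], [39, 8, 232]]
orange [270.80722892 153.72289157] [269 145   5  19  83]
((271.0, 154.0), (18.0, 4.0), 90.0)
handle [0.63807509 0.11649369 0.102     ]
stop ((379.7493896484375, 161.51246643066406), (5.24345064163208, 29.2135066986084), 2.8624050617218018) [ 0.62680892 -0.23271252  0.064     ] [array([ 0.5793, -0.2219]), array([ 0.6752, -0.2265]), array([ 0.6747, -0.2436]), array([ 0.5787, -0.2389])]
ax deg 88.15215214869788 0.3493879027239178
rack ((326.018310546875, 216.83535766601562), (102.48046875, 25.288820266723633), 6.34019136428833) [[0.4219, 0.1085], [0.5043, 0.1013], [0.4721, -0.2329], [0.3897, -0.2239]] [ 0.44700132 -0.0617615 ]
[[0.083, -4.994], [0.336, -95.502], [0.083, 173.738], [0.334, 84.471]]
[378.2 176.7 306.9 173.5] 88.33
[384.4 145.6 283.  141.2] 88.46
[283.1 144.1 378.2 148.2] 88.49
[280.6 175.6 384.4 180.3] 88.27
[321.8 228.8 374.5 234.4] 84.72
[316.9 171.  356.9 172.8] 88.33
[381.8 209.9 279.3 198.6] 84.52
[370.8 236.9 275.7 226.3] 84.47
thick [0.45799416 0.05066063 0.045     ] [0.45650459 0.04981833 0.065     ]
mid [ 0.44768195 -0.06432711  0.045     ] [ 0.44632185 -0.06372572  0.065     ]
thin [ 0.4371448  -0.16488198  0.045     ] [ 0.43591699 -0.1630181   0.065     ]
blue [0.45942237 0.04937814 0.07717842] [0.45748224 0.04796694 0.07557818]
red [ 0.43855822 -0.16369556  0.07663975] [ 0.43852535 -0.16449546  0.07537233]
metal [ 0.44705538 -0.0649107   0.07822217] [ 0.44957262 -0.06374417  0.07457044]
tube [0.51937696 0.43828289 0.17      ]
spray [0.64098573 0.41415658 0.17      ]
mug [ 0.69074207 -0.3043338   0.17      ]
```

The crop confirms the layout. In the rack, thick is blue, middle is metal and red is thin. The rack axis is at about 84.5° and the jig axis at about 88.35°. Next I'll plan the moves.

```bash
cat >> h.py <<'E'
from scipy.spatial.transform import Rotation as Ro
def plan(x,y,z,ang):
    """ang: world angle of tool y axis; tool down."""
    s=status.get_state();R0=Ro.from_euler('xyz',s['eef_rot'],degrees=True)
    R1=Ro.from_euler('xyz',[180,0,ang+90],degrees=True)
    t=R0.inv().apply(np.array([x,y,z])-s['tcp_pos']);w=(R0.inv()*R1).as_rotvec(degrees=True)
    print("t",s['time_s'],"pos",s['tcp_pos'].round(4),"rot",s['eef_rot'].round(2),"F",s['contact_force'].round(1),"w",round(s['gripper_width'],4))
    print("row",(t/.2).round(4).tolist(),(w/90).round(4).tolist(),"rows>=",np.linalg.norm(t)/.0625,np.linalg.norm(w)/10.7)
S=np.array([.6275,-.226]);A=np.array([np.cos(np.radians(88.35)),np.sin(np.radians(88.35))])
def jig(s): return S+A*s
E
python3 -c "
from h import *
plan(.458,.050,.16,84.55)
for s in(0,58,128,176): print(s,jig(s/1000))"
```

```text
t 0.1 pos [ 0.1869 -0.6482  0.2257] rot [ 1.7991e+02 -1.0000e-02 -1.6392e+02] F [ 0.3  0.3 -0.1] w 0.0877
row [-2.2694, 2.9782, 0.3327] [0.0009, -0.0003, 0.2392] rows>= 12.029083356337946 2.012205927745402
0 [ 0.6275 -0.226 ]
58 [ 0.62917005 -0.16802405]
128 [ 0.63118563 -0.09805307]
176 [ 0.63256774 -0.05007298]
```

Call:
apply_moves([
  [-0.9,1,0.1,0,0,0.239],
  [-0.9,1,0.1,0,0,0.239],
  [-0.9,1,0.1,0,0,0.239],
  [-0.9,1,0.1,0,0,0.239],
  [-0.9,1,0.1,0,0,0.239],
], hand=-1, grip_force=30)

```text
time_s: 0.72
tcp_pos: [0.305, -0.4034, 0.2058]
eef_rot: [179.9, -0.0, 174.7]
contact_force: [0.1, 0.3, -0.5]
gripper_width: 0.0878
```

```bash
python3 -c "
from h import *
plan(.458,.050,.16,84.55)"
```

```text
t 0.725 pos [ 0.305  -0.4034  0.2058] rot [ 1.7989e+02 -3.0000e-02  1.7470e+02] F [ 0.1  0.3 -0.5] w 0.0878
row [-0.5524, 2.3273, 0.2332] [0.0012, -0.0004, 0.0017] rows>= 7.690560383793977 0.01780142045901102
```

Call:
apply_moves([
  [-0.5,1,0.1,0,0,0.002],
  [-0.5,1,0.1,0,0,0.002],
  [-0.5,1,0.1,0,0,0.002],
  [-0.5,1,0.1,0,0,0.002],
])

```text
time_s: 1.23
tcp_pos: [0.4239, -0.2111, 0.1859]
eef_rot: [179.9, -0.0, 174.6]
contact_force: [-0.4, 0.3, -0.0]
gripper_width: 0.0881
```

```bash
python3 -c "
from h import *
plan(.458,.050,.16,84.55)"
```

```text
t 1.225 pos [ 0.4239 -0.2111  0.1859] rot [ 1.7988e+02 -3.0000e-02  1.7462e+02] F [-0.4  0.3 -0. ] w 0.0881
row [-0.0475, 1.3157, 0.1323] [0.0013, -0.0004, 0.0007] rows>= 4.234085595980635 0.01303331350458082
```

Call:
apply_moves([
  [-0.04,1,0.1,0,0,0],
  [-0.04,1,0.1,0,0,0],
  [-0.04,1,0.1,0,0,0],
  [-0.04,1,0.1,0,0,0],
])

```text
time_s: 1.72
tcp_pos: [0.4506, -0.0098, 0.166]
eef_rot: [179.9, -0.1, 174.8]
contact_force: [-0.6, -1.1, -0.0]
gripper_width: 0.0876
```

```bash
python3 -c "
from h import *
plan(.458,.050,.049,84.55)"
```

```text
t 1.725 pos [ 0.4506 -0.0098  0.166 ] rot [ 1.7988e+02 -5.0000e-02  1.7483e+02] F [-0.6 -1.1 -0. ] w 0.0876
row [-0.0106, 0.3, 0.5856] [0.0014, -0.0006, 0.0031] rows>= 2.10582904022509 0.028976031676815086
```

Move over the ring first, then go part of the way down and look.

Call:
apply_moves([
  [-0.01,0.3,0.1,0.001,0,0.003],
  [-0.01,0.3,0.3,0.001,0,0.003],
  [-0.01,0.3,0.3,0.001,0,0.003],
])

```text
time_s: 2.1
tcp_pos: [0.4557, 0.049, 0.1039]
eef_rot: [-179.8, -0.4, 174.6]
contact_force: [-0.3, -0.8, 0.9]
gripper_width: 0.0875
```

```bash
python3 -c "
from h import *
cap(1)
p,d=load('side',1);cv2.imwrite('pics/side_crop1.png',cv2.resize(p[80:300,200:440],None,fx=2.7,fy=2.7,interpolation=cv2.INTER_CUBIC))
plan(.458,.050,.049,84.55)"
```

```text
t 2.2 pos [0.458  0.0492 0.1067] rot [-1.7998e+02 -8.0000e-02  1.7454e+02] F [1.1 0.3 0.7] w 0.0878
row [0.0002, 0.0043, 0.2886] [-0.0002, -0.0009, -0.0001] rows>= 0.923728172370109 0.0074946714426735615
```

View pics/side_crop1.png

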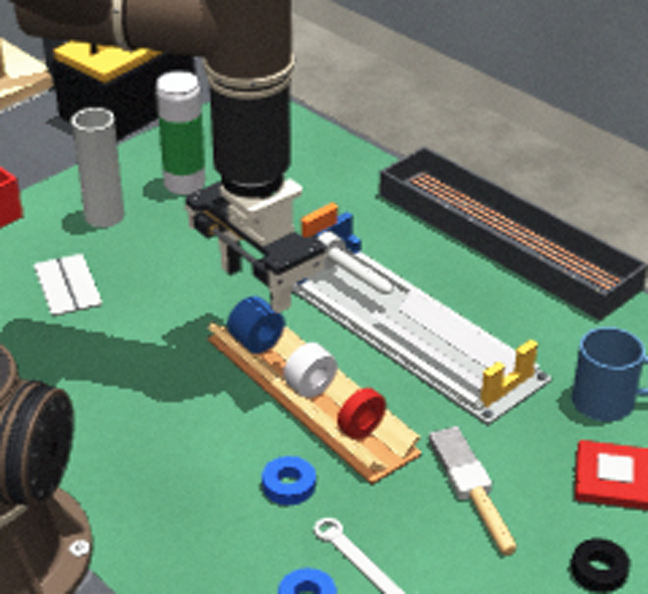

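```bash
cat >> h.py <<'E'
def proj(n,X):
    c=imaging.camera_info(n);q=np.linalg.inv(c['T'])@np.r_[X,1]
    return c['cx']+c['fx']*q[0]/-q[2],c['cy']-c['fy']*q[1]/-q[2]
E
python3 -c "
from h import *
for X in((.458,.05,.045),(.458,.05,.107),(.447,-.064,.045),(.437,-.1645,.045),(*jig(0),.045)):
  u,v=proj('side',X);print(X,u,v,(u-200)*2.7,(v-80)*2.7)"
```

```text
(0.458, 0.05, 0.045) 295.1782392671989 200.33646088070034 256.98124602143696 324.90844437789093
(0.458, 0.05, 0.107) 294.7266016548096 186.5929145119268 255.76182446798595 287.8008691822024
(0.447, -0.064, 0.045) 315.3189334735732 217.24327273077898 311.36112037864774 370.5568363731033
(0.437, -0.1645, 0.045) 334.37194556270595 233.3353606748145 362.8042530193061 414.00547382199915
(np.float64(0.6275), np.float64(-0.226), 0.045) 386.23881546405704 215.5283997406764 502.844801752954 365.92667929982633
```

The projections land on the rings in the side crop: thick (257,325), middle (311,370), thin (363,414). I'll descend and grip.

Call:
apply_moves([
  [0,0.004,0.15,0,0,0],
  [0,0.004,0.288,0,0,0],
  [0,0.004,0.288,0,0,0],
])

```text
time_s: 2.58
tcp_pos: [0.4577, 0.0488, 0.0492]
eef_rot: [-179.9, -0.2, 174.5]
contact_force: [-1.4, 0.6, -0.4]
gripper_width: 0.0874
```

Call:
apply_moves([
  [0,0,0,0,0,0],
  [0,0,0,0,0,0],
  [0,0,0,0,0,0],
  [0,0,0,0,0,0],
], hand=1, grip_force=30)

```text
time_s: 3.08
tcp_pos: [0.4579, 0.0489, 0.0497]
eef_rot: [-179.9, -0.1, 174.5]
contact_force: [-0.7, -0.8, -0.0]
gripper_width: 0.053
```

Call:
apply_moves([
  [0,0,0,0,0,0],
  [0,0,0,0,0,0],
  [0,0,0,0,0,0],
])

```text
time_s: 3.45
tcp_pos: [0.4583, 0.0492, 0.0499]
eef_rot: [-180.0, -0.1, 174.5]
contact_force: [-0.3, 0.9, 4.2]
gripper_width: 0.0437
```

Call:
apply_moves([
  [0,0,-0.15,0,0,0],
  [0,0,-0.3,0,0,0],
  [0,0,-0.45,0,0,0],
  [0,0,-0.45,0,0,0],
])

```text
time_s: 3.95
tcp_pos: [0.4592, 0.0496, 0.1414]
eef_rot: [179.9, 0.1, 174.5]
contact_force: [-0.4, -0.1, -3.5]
gripper_width: 0.0438
```

```bash
python3 -c "
from h import *
plan(*jig(.058),.14,88.35);plan(*jig(.058),.05,88.35)"
```

```text
t 3.95 pos [0.4592 0.0496 0.1414] rot [1.7993e+02 7.0000e-02 1.7448e+02] F [-0.4 -0.1 -3.5] w 0.0438
row [-0.9507, -1.0013, 0.0067] [0.0007, 0.0008, -0.043] rows>= 4.418420754514154 0.3616925819733142
t 3.95 pos [0.4592 0.0496 0.1414] rot [1.7993e+02 7.0000e-02 1.7448e+02] F [-0.4 -0.1 -3.5] w 0.0438
row [-0.9502, -1.0018, 0.4567] [0.0007, 0.0008, -0.043] rows>= 4.653864930469083 0.3616925819733142
```

Call:
apply_moves([
  [-0.95,-1,0.007,0,0,-0.043],
  [-0.95,-1,0.007,0,0,-0.043],
  [-0.95,-1,0.007,0,0,-0.043],
  [-0.95,-1,0.007,0,0,-0.043],
  [-0.95,-1,0.007,0,0,-0.043],
  [-0.95,-1,0.007,0,0,-0.043],
])

```text
time_s: 4.7
tcp_pos: [0.6284, -0.1695, 0.1365]
eef_rot: [179.9, -0.2, 178.2]
contact_force: [-0.1, 0.0, -3.4]
gripper_width: 0.0437
```

```bash
python3 -c "
from h import *
plan(*jig(.058),.05,88.35)
cap(2)
a=cv2.imread('pics/side2.png')[120:260,290:450];b=cv2.imread('pics/top2.png')[100:240,240:400]
cv2.imwrite('pics/c2.png',np.hstack([cv2.resize(q,(400,350),interpolation=cv2.INTER_CUBIC) for q in(a,b)]))"
```

```text
t 4.7 pos [ 0.6284 -0.1695  0.1365] rot [179.93  -0.19 178.18] F [-0.1  0.  -3.4] w 0.0437
row [-0.0052, 0.007, 0.4327] [0.0008, -0.0021, -0.0019] rows>= 1.3848874527255803 0.02460300221733577
```

View pics/c2.png

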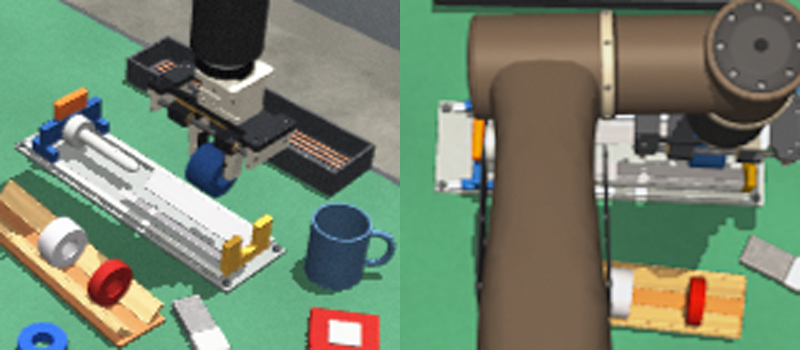

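The ring is held upright over the cradle, clear of the stop. Lowering it.

Call:
apply_moves([
  [-0.005,0.006,0.2,0,-0.002,-0.002],
  [-0.005,0.006,0.33,0,-0.002,-0.002],
  [-0.005,0.006,0.4,0,-0.002,-0.002],
  [-0.005,0.006,0.43,0,-0.002,-0.002],
  [-0.005,0.006,0.43,0,-0.002,-0.002],
])

```text
time_s: 5.42
tcp_pos: [0.6299, -0.1661, 0.0528]
eef_rot: [179.9, 0.2, 178.5]
contact_force: [2.5, 0.9, -1.1]
gripper_width: 0.0438
```

Call:
apply_moves([
  [0,0,0,0,0,0],
  [0,0,0,0,0,0],
  [0,0,0,0,0,0],
  [0,0,0,0,0,0],
], hand=-0.2)

```text
time_s: 5.92
tcp_pos: [0.6297, -0.1662, 0.0528]
eef_rot: [179.9, 0.2, 178.5]
contact_force: [0.0, -0.3, -0.3]
gripper_width: 0.0523
```

Call:
apply_moves([
  [0,0,-0.1,0,0,0],
  [0,0,-0.3,0,0,0],
  [0,0,-0.45,0,0,0],
  [0,0,-0.45,0,0,0],
])

```text
time_s: 6.42
tcp_pos: [0.6309, -0.1665, 0.1459]
eef_rot: [179.9, 0.5, 178.5]
contact_force: [0.2, -0.1, -0.2]
gripper_width: 0.0526
```

```bash
python3 -c "
from h import *
plan(.447,-.064,.13,84.55)
cap(3)
a=cv2.imread('pics/side3.png')[120:260,290:450];b=cv2.imread('pics/top3.png')[100:240,240:400]
cv2.imwrite('pics/c3.png',np.hstack([cv2.resize(q,(400,350),interpolation=cv2.INTER_CUBIC) for q in(a,b)]))"
```

```text
t 6.425 pos [ 0.6309 -0.1665  0.1459] rot [179.93   0.48 178.52] F [ 0.2 -0.1 -0.2] w 0.0526
row [0.9332, 0.4886, 0.0722] [0.0009, 0.0053, 0.0441] rows>= 3.3788099156304825 0.37404696117095454
```

View pics/c3.png

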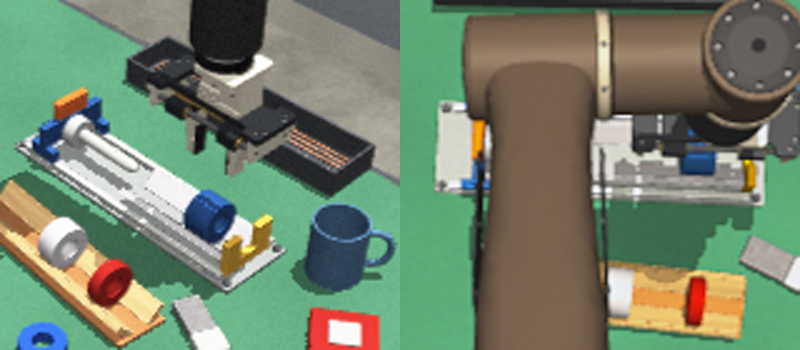

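The thick ring lies in the cradle about 35 mm from the stop. Next is the middle ring.

Call:
apply_moves([
  [0.933,0.489,0.05,0,0.005,0.044],
  [0.933,0.489,0.05,0,0.005,0.044],
  [0.933,0.489,0.05,0,0.005,0.044],
  [0.933,0.489,0.05,0,0.005,0.044],
  [0.933,0.489,0.05,0,0.005,0.044],
], hand=-0.5)

```text
time_s: 7.15
tcp_pos: [0.4432, -0.0631, 0.1317]
eef_rot: [179.9, -0.3, 174.6]
contact_force: [0.6, -0.7, 0.3]
gripper_width: 0.0657
```

```bash
python3 -c "
from h import *
plan(.447,-.064,.049,84.55)"
```

```text
t 7.15 pos [ 0.4432 -0.0631  0.1317] rot [179.91  -0.34 174.62] F [ 0.6 -0.7  0.3] w 0.0657
row [-0.0218, -0.0033, 0.4134] [0.001, -0.0037, 0.0007] rows>= 1.3248468431326827 0.033106200892110034
```

Call:
apply_moves([
  [-0.02,-0.003,0.15,0.001,-0.004,0],
  [-0.02,-0.003,0.3,0.001,-0.004,0],
  [-0.02,-0.003,0.413,0.001,-0.004,0],
  [-0.02,-0.003,0.413,0.001,-0.004,0],
])

```text
time_s: 7.65
tcp_pos: [0.4455, -0.0646, 0.0472]
eef_rot: [-179.9, -0.2, 174.6]
contact_force: [-0.3, 0.6, 0.3]
gripper_width: 0.0659
```

Call:
apply_moves([
  [0,0,0,0,0,0],
  [0,0,0,0,0,0],
  [0,0,0,0,0,0],
  [0,0,0,0,0,0],
  [0,0,0,0,0,0],
  [0,0,0,0,0,0],
], hand=1)

```text
time_s: 8.4
tcp_pos: [0.4459, -0.0646, 0.0476]
eef_rot: [-179.9, -0.2, 174.6]
contact_force: [-0.3, 0.3, 5.6]
gripper_width: 0.0315
```

Call:
apply_moves([
  [0,0,-0.15,0,0,0],
  [0,0,-0.3,0,0,0],
  [0,0,-0.45,0,0,0],
  [0,0,-0.45,0,0,0],
])

```text
time_s: 8.9
tcp_pos: [0.4472, -0.0641, 0.1391]
eef_rot: [-180.0, 0.0, 174.6]
contact_force: [-0.0, 0.7, -3.2]
gripper_width: 0.0318
```

```bash
python3 -c "
from h import *
plan(*jig(.132),.14,88.35)
p,d=load('top',3);H,S,V=cv2.split(cv2.cvtColor(p,cv2.COLOR_BGR2HSV));m=((H>95)&(H<130)&(S>120)).astype(np.uint8)
p,d=imaging.capture('side');H,S,V=cv2.split(cv2.cvtColor(p,cv2.COLOR_BGR2HSV));m=((H>100)&(H<125)&(S>150)&(V<200)).astype(np.uint8)
cv2.imwrite('pics/side4.png',p)
u,v=proj('side',(*jig(.058),.045));print(u,v)
b=m[int(v)-25:int(v)+25,int(u)-22:int(u)+22];n,l,st,ce=cv2.connectedComponentsWithStats(b);print(st[1:].tolist(),ce[1:]+[int(u)-22,int(v)-25])
cv2.imwrite('pics/c4.png',cv2.resize(p[120:260,290:450],(640,560)))
"
```

```text
t 8.9 pos [ 0.4472 -0.0641  0.1391] rot [-179.99    0.    174.6 ] F [-0.   0.7 -3.2] w 0.0318
row [-0.9303, -0.0625, -0.0044] [-0.0001, 0.0, -0.0417] rows>= 2.983709397261151 0.3505564634005991
373.7166067631996 207.34594013811275
[[13, 14, 20, 20, 237]] [[373.27848101 207.01265823]]
```

View pics/c4.png

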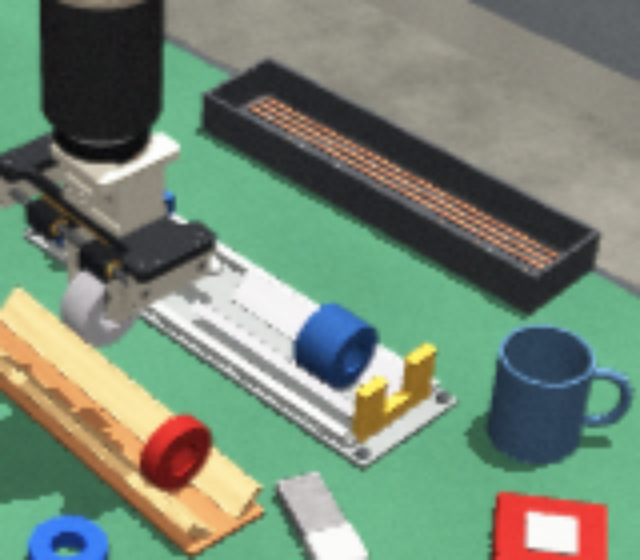

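Call:
apply_moves([
  [-0.93,-0.062,0,0,0,-0.042],
  [-0.93,-0.062,0,0,0,-0.042],
  [-0.93,-0.062,0,0,0,-0.042],
  [-0.93,-0.062,0,0,0,-0.042],
  [-0.93,-0.062,0,0,0,-0.042],
])

```text
time_s: 9.57
tcp_pos: [0.6286, -0.0943, 0.1343]
eef_rot: [-180.0, -0.4, 178.3]
contact_force: [-0.5, 0.0, -2.3]
gripper_width: 0.0317
```

```bash
python3 -c "
from h import *
plan(*jig(.132),.0525,88.35);plan(*jig(.102),.0525,88.35)"
```

```text
t 9.575 pos [ 0.6286 -0.0943  0.1343] rot [-179.96   -0.42  178.31] F [-0.5  0.  -2.3] w 0.0317
row [-0.0164, 0.0018, 0.4087] [-0.0004, -0.0047, -0.0005] rows>= 1.3089465306887458 0.03975738461013429
t 9.575 pos [ 0.6286 -0.0943  0.1343] rot [-179.96   -0.42  178.31] F [-0.5  0.  -2.3] w 0.0317
row [-0.0165, -0.1482, 0.4088] [-0.0004, -0.0047, -0.0005] rows>= 1.3925015467003923 0.03975738461013429
```

Call:
apply_moves([
  [-0.016,0.002,0.2,0,-0.004,0],
  [-0.016,0.002,0.33,0,-0.004,0],
  [-0.016,0.002,0.4,0,-0.004,0],
  [-0.016,0.002,0.42,0,-0.004,0],
  [-0.016,0.002,0.42,0,-0.004,0],
])

```text
time_s: 10.2
tcp_pos: [0.6314, -0.0939, 0.051]
eef_rot: [-180.0, -0.0, 178.3]
contact_force: [-0.1, 0.7, -1.8]
gripper_width: 0.0315
```

Call:
apply_moves([
  [0,-0.03,0,0,0,0],
  [0,-0.06,0,0,0,0],
  [0,-0.09,0,0,0,0],
  [0,-0.12,0,0,0,0],
  [0,-0.14,0,0,0,0],
])

```text
time_s: 10.82
tcp_pos: [0.6309, -0.1217, 0.0515]
eef_rot: [180.0, 0.0, 178.3]
contact_force: [-1.6, 5.5, 1.9]
gripper_width: 0.0316
```

```bash
python3 -c "
from h import *
plan(*jig(.102),.05,88.35)
p,d=imaging.capture('side')
cv2.imwrite('pics/c5.png',cv2.resize(p[120:260,290:450],(640,560)))
"
```

```text
t 10.825 pos [ 0.6309 -0.1217  0.0515] rot [1.8000e+02 3.0000e-02 1.7831e+02] F [-1.6  5.5  1.9] w 0.0316
row [0.002, -0.0116, 0.0073] [0.0, 0.0004, -0.0004] rows>= 0.044304683535205384 0.004711051542205702
```

View pics/c5.png

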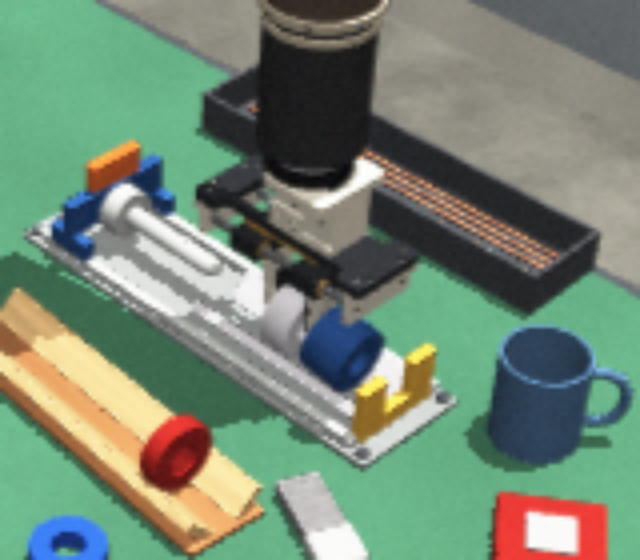

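The finger is now pushing the thick ring along at 5.5 N. I'll go a little farther.

Call:
apply_moves([
  [0,-0.03,0,0,0,0],
  [0,-0.06,0,0,0,0],
  [0,-0.08,0,0,0,0],
])

```text
time_s: 11.25
tcp_pos: [0.6305, -0.138, 0.0517]
eef_rot: [180.0, 0.0, 178.3]
contact_force: [-0.6, 5.7, 1.3]
gripper_width: 0.0317
```

Call:
apply_moves([
  [0,0,0,0,0,0],
  [0,0,0,0,0,0],
  [0,0,0,0,0,0],
], hand=0.15)

```text
time_s: 11.62
tcp_pos: [0.6307, -0.1377, 0.0522]
eef_rot: [180.0, 0.1, 178.3]
contact_force: [-1.6, 5.2, 4.1]
gripper_width: 0.0369
```

Call:
apply_moves([
  [0,0,-0.1,0,0,0],
  [0,0,-0.25,0,0,0],
  [0,0,-0.4,0,0,0],
  [0,0,-0.45,0,0,0],
])

```text
time_s: 12.12
tcp_pos: [0.6317, -0.1382, 0.1445]
eef_rot: [-180.0, 0.3, 178.3]
contact_force: [0.3, 1.4, -0.6]
gripper_width: 0.0375
```

```bash
python3 -c "
from h import *
plan(.437,-.1645,.14,84.55)
p,d=imaging.capture('side')
cv2.imwrite('pics/c6.png',cv2.resize(p[120:260,290:450],(640,560)))
"
```

```text
t 12.125 pos [ 0.6317 -0.1382  0.1445] rot [-180.      0.27  178.32] F [ 0.3  1.4 -0.6] w 0.0375
row [0.9692, -0.1599, 0.0178] [0.0001, 0.0031, 0.0419] rows>= 3.143803174847469 0.3531546251178307
```

View pics/c6.png

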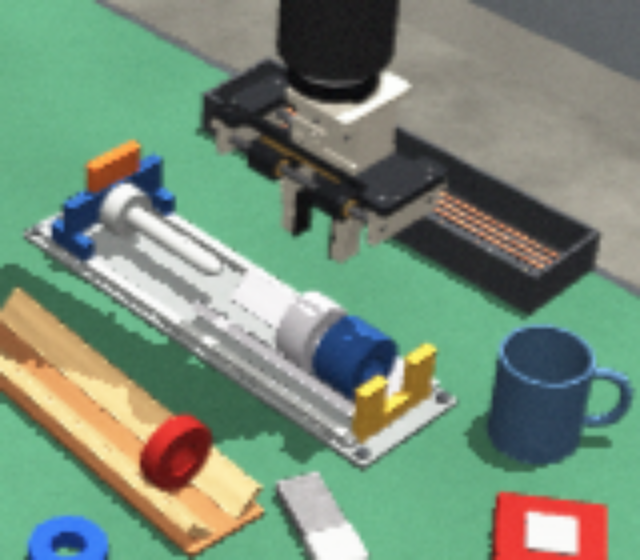

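Both rings stand well in the cradle. The thin ring is next.

Call:
apply_moves([
  [0.96,-0.16,0,0,0.003,0.042],
  [0.96,-0.16,0,0,0.003,0.042],
  [0.96,-0.16,0,0,0.003,0.042],
  [0.96,-0.16,0,0,0.003,0.042],
  [0.96,-0.16,0,0,0.003,0.042],
], hand=-0.3)

```text
time_s: 12.8
tcp_pos: [0.4388, -0.1648, 0.1438]
eef_rot: [180.0, 0.0, 174.5]
contact_force: [1.1, 0.1, 0.4]
gripper_width: 0.0572
```

```bash
python3 -c "
from h import *
plan(.437,-.1645,.049,84.55)"
```

```text
t 12.8 pos [ 0.4388 -0.1648  0.1438] rot [1.8000e+02 5.0000e-02 1.7453e+02] F [1.1 0.1 0.4] w 0.0572
row [0.0093, 0.0004, 0.4742] [0.0, 0.0005, -0.0002] rows>= 1.5178158476082628 0.0046347830334410684
```

Call:
apply_moves([
  [0.009,0,0.2,0,0,0],
  [0.009,0,0.35,0,0,0],
  [0.009,0,0.474,0,0,0],
  [0.009,0,0.474,0,0,0],
])

```text
time_s: 13.3
tcp_pos: [0.4366, -0.1645, 0.047]
eef_rot: [-180.0, -0.2, 174.5]
contact_force: [1.2, -0.6, 0.9]
gripper_width: 0.0571
```

Call:
apply_moves([
  [0,0,0,0,0,0],
  [0,0,0,0,0,0],
  [0,0,0,0,0,0],
  [0,0,0,0,0,0],
  [0,0,0,0,0,0],
  [0,0,0,0,0,0],
], hand=1)

```text
time_s: 14.05
tcp_pos: [0.4369, -0.1645, 0.0473]
eef_rot: [-180.0, -0.2, 174.5]
contact_force: [0.5, 0.3, 4.7]
gripper_width: 0.0196
```

Call:
apply_moves([
  [0,0,-0.15,0,0,0],
  [0,0,-0.3,0,0,0],
  [0,0,-0.45,0,0,0],
  [0,0,-0.45,0,0,0],
])

```text
time_s: 14.55
tcp_pos: [0.4385, -0.1645, 0.1393]
eef_rot: [-180.0, 0.1, 174.6]
contact_force: [-0.3, 0.9, -1.1]
gripper_width: 0.0195
```

```bash
python3 -c "
from h import *
plan(*jig(.150),.14,88.35)"
```

```text
t 14.55 pos [ 0.4385 -0.1645  0.1393] rot [-1.7998e+02  6.0000e-02  1.7456e+02] F [-0.3  0.9 -1.1] w 0.0195
row [-0.9202, 0.5319, -0.0027] [-0.0002, 0.0006, -0.0421] rows>= 3.4013763010205045 0.35417590173715224
```

Call:
apply_moves([
  [-0.92,0.532,0,0,0,-0.042],
  [-0.92,0.532,0,0,0,-0.042],
  [-0.92,0.532,0,0,0,-0.042],
  [-0.92,0.532,0,0,0,-0.042],
  [-0.92,0.532,0,0,0,-0.042],
  [-0.92,0.532,0,0,0,-0.042],
])

```text
time_s: 15.3
tcp_pos: [0.6305, -0.0762, 0.138]
eef_rot: [-180.0, -0.1, 178.3]
contact_force: [-1.2, 0.1, -1.3]
gripper_width: 0.02
```

```bash
python3 -c "
from h import *
plan(*jig(.150),.049,88.35)
p,d=imaging.capture('side')
cv2.imwrite('pics/c7.png',cv2.resize(p[120:260,290:450],(640,560)))
"
```

```text
t 15.3 pos [ 0.6305 -0.0762  0.138 ] rot [-1.7997e+02 -9.0000e-02  1.7833e+02] F [-1.2  0.1 -1.3] w 0.02
row [-0.0071, 0.0011, 0.4451] [-0.0003, -0.001, -0.0003] rows>= 1.4243859133914 0.009264580451179883
```

View pics/c7.png

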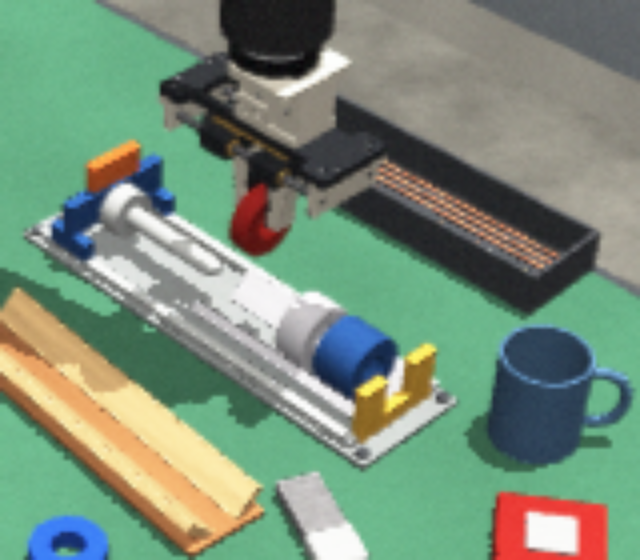

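Call:
apply_moves([
  [-0.007,0,0.2,0,0,0],
  [-0.007,0,0.35,0,0,0],
  [-0.007,0,0.41,0,0,0],
  [-0.007,0,0.44,0,0,0],
  [-0.007,0,0.44,0,0,0],
])

```text
time_s: 15.98
tcp_pos: [0.6323, -0.0766, 0.0514]
eef_rot: [-180.0, 0.0, 178.3]
contact_force: [0.0, 0.6, -1.6]
gripper_width: 0.0199
```

Call:
apply_moves([
  [0,0,0,0,0,0],
  [0,0,0,0,0,0],
  [0,0,0,0,0,0],
], hand=0.4)

```text
time_s: 16.35
tcp_pos: [0.6326, -0.0765, 0.0519]
eef_rot: [-180.0, 0.1, 178.3]
contact_force: [0.4, 0.2, 0.3]
gripper_width: 0.0262
```

Call:
apply_moves([
  [0,0,-0.1,0,0,0],
  [0,0,-0.25,0,0,0],
  [0,0,-0.45,0,0,0],
  [0,0,-0.45,0,0,0],
])

```text
time_s: 16.85
tcp_pos: [0.6348, -0.0764, 0.1459]
eef_rot: [180.0, 0.5, 178.4]
contact_force: [0.6, -0.5, -0.6]
gripper_width: 0.0264
```

```bash
python3 -c "
from h import *
plan(*jig(.400),.145,88.35)
p,d=imaging.capture('side')
cv2.imwrite('pics/c8.png',cv2.resize(p[120:260,290:450],(640,560)))
"
```

```text
t 16.85 pos [ 0.6348 -0.0764  0.1459] rot [179.99   0.45 178.35] F [ 0.6 -0.5 -0.6] w 0.0264
row [0.0147, 1.2512, 0.0049] [0.0002, 0.005, 0.0] rows>= 4.004255315974053 0.04247227493232255
```

View pics/c8.png

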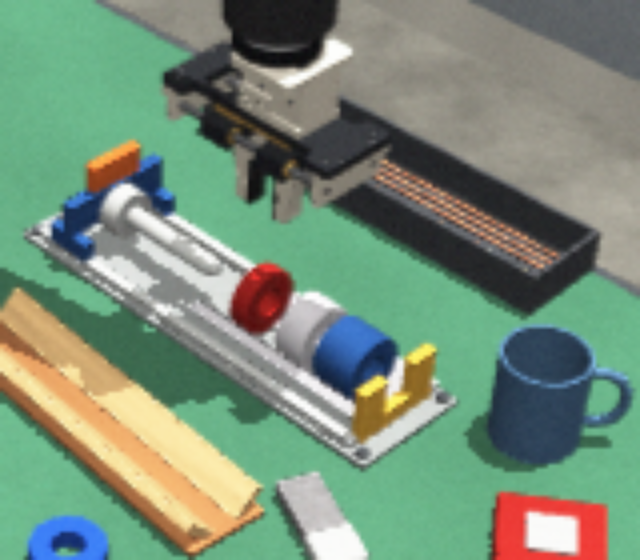

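All three rings stand in order. I'll shut the gripper and go behind the handle.

Call:
apply_moves([
  [0.01,1,0,0,0.005,0],
  [0.01,1,0,0,0.005,0],
  [0.01,1,0,0,0.005,0],
  [0.01,1,0,0,0.005,0],
], hand=1)

```text
time_s: 17.4
tcp_pos: [0.6368, 0.1272, 0.1428]
eef_rot: [180.0, -0.2, 178.5]
contact_force: [-0.1, 0.0, -0.5]
gripper_width: 0.0007
```

Call:
apply_moves([
  [0,0.28,0,0,0,0],
  [0,0.28,0,0,0,0],
])

```text
time_s: 17.65
tcp_pos: [0.6377, 0.1859, 0.1414]
eef_rot: [-180.0, -0.3, 178.7]
contact_force: [-0.5, -0.7, -0.2]
gripper_width: 0.0003
```

```bash
python3 -c "
from h import *
plan(*jig(.400),.075,88.35)
cap(9)
a=cv2.imread('pics/side9.png')[80:220,270:430];b=cv2.imread('pics/top9.png')[80:220,230:390]
cv2.imwrite('pics/c9.png',np.hstack([cv2.resize(q,(400,350),interpolation=cv2.INTER_CUBIC) for q in(a,b)]))
"
```

```text
t 17.65 pos [0.6377 0.1859 0.1414] rot [-179.98   -0.31  178.7 ] F [-0.5 -0.7 -0.2] w 0.0003
row [-0.0096, -0.0599, 0.332] [-0.0002, -0.0034, 0.0039] rows>= 1.0800601210420595 0.0434872186875902
```

View pics/c9.png

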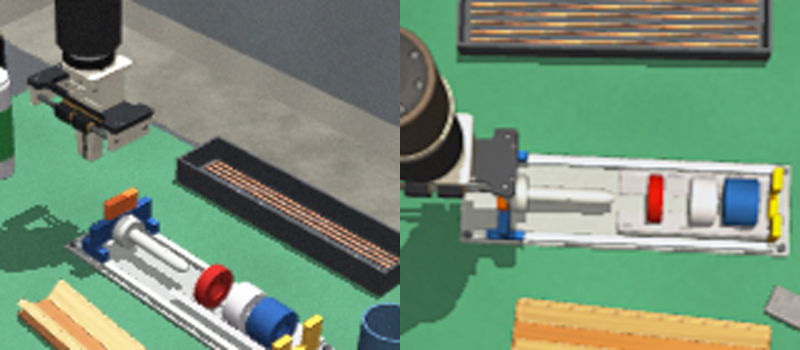

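The rings are well aligned in the top view: red (655,198), metal (703,202), blue (741,202). Descending behind the handle.

Call:
apply_moves([
  [-0.01,-0.02,0.15,0,-0.003,0.004],
  [-0.01,-0.02,0.33,0,-0.003,0.004],
  [-0.01,-0.02,0.33,0,-0.003,0.004],
])

```text
time_s: 18.12
tcp_pos: [0.637, 0.1765, 0.0727]
eef_rot: [-179.8, -0.4, 178.1]
contact_force: [0.2, 0.0, 0.5]
gripper_width: -0.0
```

```bash
python3 -c "
from h import *
plan(*jig(.340),.075,88.35);plan(*jig(.15),.075,88.35)"
```

```text
t 18.125 pos [0.637  0.1765 0.0727] rot [-179.78   -0.38  178.1 ] F [0.2 0.  0.5] w -0.0
row [-0.0119, -0.3131, -0.0106] [-0.0025, -0.0043, -0.0028] rows>= 1.0032755043248012 0.047633073629593015
t 18.125 pos [0.637  0.1765 0.0727] rot [-179.78   -0.38  178.1 ] F [0.2 0.  0.5] w -0.0
row [-0.0161, -1.2631, -0.0069] [-0.0025, -0.0043, -0.0028] rows>= 4.0423184643873284 0.047633073629593015
```

Call:
apply_moves([
  [-0.012,-0.05,-0.01,-0.002,-0.004,-0.003],
  [-0.012,-0.1,-0.01,-0.002,-0.004,-0.003],
  [-0.012,-0.15,-0.01,-0.002,-0.004,-0.003],
  [-0.012,-0.2,-0.01,-0.002,-0.004,-0.003],
  [-0.012,-0.25,-0.01,-0.002,-0.004,-0.003],
  [-0.013,-0.3,-0.01,-0.002,-0.004,-0.003],
  [-0.013,-0.35,-0.01,-0.002,-0.004,-0.003],
  [-0.013,-0.4,-0.01,-0.002,-0.004,-0.003],
  [-0.013,-0.45,-0.01,-0.002,-0.004,-0.003],
  [-0.013,-0.5,-0.01,-0.002,-0.004,-0.003],
])

```text
time_s: 19.38
tcp_pos: [0.6365, 0.0759, 0.075]
eef_rot: [-180.0, -0.0, 178.4]
contact_force: [2.3, 2.9, 1.7]
gripper_width: 0.0006
```

```bash
python3 -c "
from h import *
plan(*jig(.15),.075,88.35)
cap(10)
a=cv2.imread('pics/side10.png')[80:260,270:450];b=cv2.imread('pics/top10.png')[80:220,230:390]
cv2.imwrite('pics/c10.png',np.hstack([cv2.resize(q,(400,400),interpolation=cv2.INTER_CUBIC) for q in(a,b)]))
"
```

```text
t 19.375 pos [0.6365 0.0759 0.075 ] rot [-179.96   -0.    178.37] F [2.3 2.9 1.7] w 0.0006
row [0.0017, -0.7599, 0.0004] [-0.0004, -0.0001, 0.0002] rows>= 2.431799018198997 0.003722824891594855
```

View pics/c10.png

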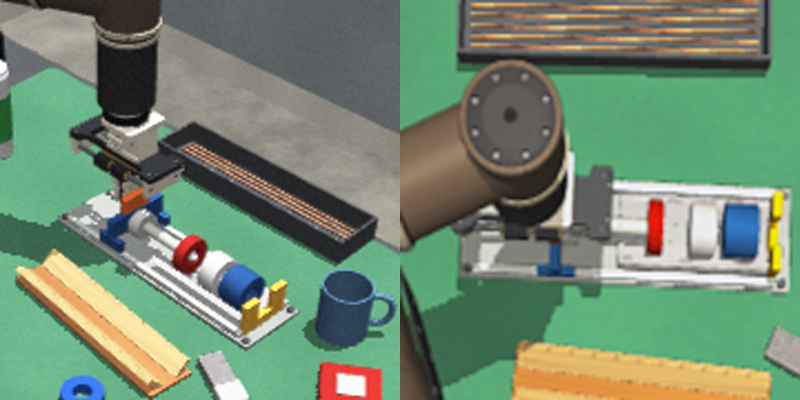

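The rod is entering the thin ring with about 3 N of push. I'll continue.

Call:
apply_moves([
  [0,-0.05,0,0,0,0],
  [0,-0.1,0,0,0,0],
  [0,-0.15,0,0,0,0],
  [0,-0.2,0,0,0,0],
  [0.001,-0.25,0,0,0,0],
  [0.001,-0.3,0,0,0,0],
  [0.001,-0.35,0,0,0,0],
  [0.001,-0.4,0,0,0,0],
  [0.001,-0.45,0,0,0,0],
  [0.001,-0.5,0,0,0,0],
])

```text
time_s: 20.72
tcp_pos: [0.6319, -0.0256, 0.0745]
eef_rot: [-179.9, -0.2, 178.3]
contact_force: [2.1, 4.7, -0.9]
gripper_width: 0.0007
```

```bash
python3 -c "
from h import *
plan(*jig(.15),.075,88.35)
cap(11)
a=cv2.imread('pics/side11.png')[80:260,270:450];b=cv2.imread('pics/top11.png')[80:220,230:390]
cv2.imwrite('pics/c11.png',np.hstack([cv2.resize(q,(400,400),interpolation=cv2.INTER_CUBIC) for q in(a,b)]))
"
```

```text
t 20.725 pos [ 0.6319 -0.0256  0.0745] rot [-1.7991e+02 -1.6000e-01  1.7829e+02] F [ 2.1  4.7 -0.9] w 0.0007
row [-0.007, -0.2521, -0.002] [-0.001, -0.0018, -0.0007] rows>= 0.8071094154209548 0.017916287403235667
```

View pics/c11.png

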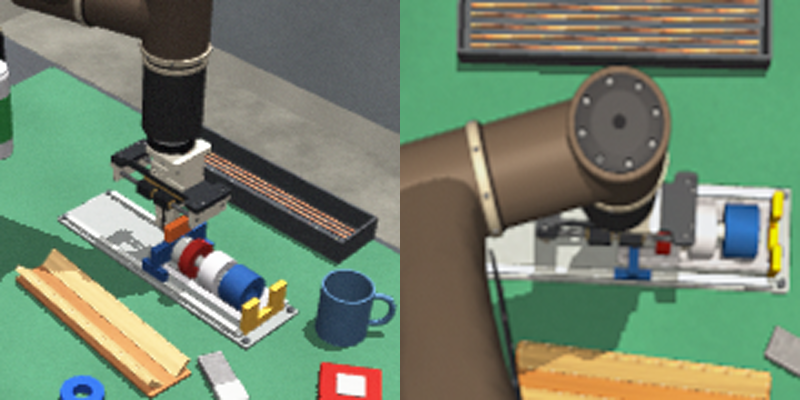

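Call:
apply_moves([
  [-0.001,-0.03,0,0,0,0],
  [-0.002,-0.06,0,0,0,0],
  [-0.003,-0.09,0,0,0,0],
  [-0.004,-0.12,0,0,0,0],
  [-0.005,-0.15,0,0,0,0],
  [-0.006,-0.175,0,0,0,0],
  [-0.007,-0.2,0,0,0,0],
])

```text
time_s: 21.7
tcp_pos: [0.6302, -0.0664, 0.0742]
eef_rot: [-179.9, -0.4, 178.2]
contact_force: [-4.9, 8.0, 3.4]
gripper_width: 0.0004
```

Call:
apply_moves([
  [0,-0.015,0,0,0,0],
  [0,-0.03,0,0,0,0],
])

```text
time_s: 21.95
tcp_pos: [0.6299, -0.072, 0.0743]
eef_rot: [-179.9, -0.4, 178.2]
contact_force: [-1.5, 7.4, 1.7]
gripper_width: 0.0004
```

Call:
apply_moves([
  [0,-0.01,0,0,0,0],
  [0,-0.02,0,0,0,0],
])

```text
time_s: 22.2
tcp_pos: [0.6298, -0.0754, 0.0743]
eef_rot: [-180.0, -0.3, 178.2]
contact_force: [-1.9, 7.6, 1.7]
gripper_width: 0.0004
```

```bash
python3 -c "
from h import *
cap(12)
a=cv2.imread('pics/side12.png')[150:250,320:420];b=cv2.imread('pics/top12.png')[120:200,310:390]
cv2.imwrite('pics/c12.png',np.hstack([cv2.resize(q,(400,400),interpolation=cv2.INTER_CUBIC) for q in(a,b)]))
"
```

```text
(no output)
```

View pics/c12.png

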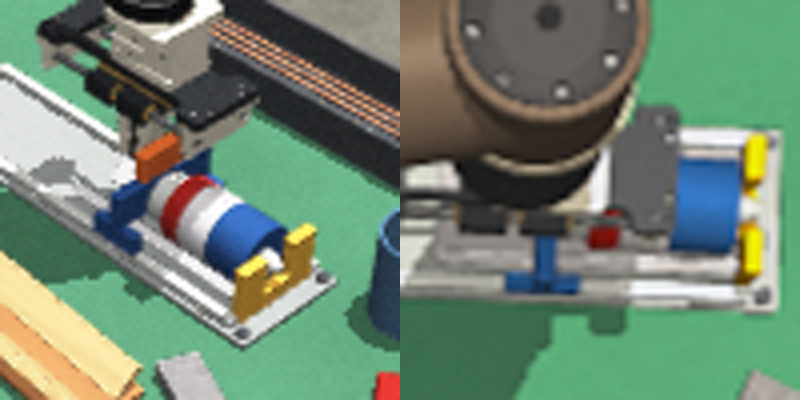

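The stack has closed up with a few mm left to the stop. I'll use small steps and watch the force.

Call:
apply_moves([
  [0,-0.012,0,0,0,0],
  [0,-0.022,0,0,0,0],
])

```text
time_s: 22.55
tcp_pos: [0.6298, -0.0787, 0.0744]
eef_rot: [179.9, -0.3, 178.2]
contact_force: [-1.9, 18.1, 3.5]
gripper_width: 0.0002
```

Call:
apply_moves([
  [0,-0.01,0,0,0,0],
  [0,-0.015,0,0,0,0],
])

```text
time_s: 22.8
tcp_pos: [0.6298, -0.0787, 0.0744]
eef_rot: [179.7, -0.3, 178.2]
contact_force: [-3.9, 23.8, 5.5]
gripper_width: 0.0007
```

Call:
apply_moves([
  [0,-0.01,0,0,0,0],
  [0,-0.015,0,0,0,0],
])

```text
time_s: 23.05
tcp_pos: [0.6299, -0.0786, 0.0745]
eef_rot: [179.5, -0.2, 178.2]
contact_force: [-4.3, 23.9, 5.0]
gripper_width: 0.0005
```

The arbor has stopped hard at 24 N with no further motion. I'll back off, lift clear and check.

Call:
apply_moves([
  [0,0.05,0,0,0,0],
  [0,0.15,0,0,0,0],
  [0,0.3,-0.05,0,0,0],
  [0,0.4,-0.4,0,0,0],
  [0,0.7,-0.6,0,0,0],
  [0,1,-0.6,0,0,0],
  [0,1,-0.6,0,0,0],
])

```text
time_s: 23.92
tcp_pos: [0.6368, 0.1239, 0.1975]
eef_rot: [179.4, -0.1, 178.4]
contact_force: [-0.3, -0.8, 0.7]
gripper_width: 0.0003
```

Call:
apply_moves([
  [0.5,0.9,-0.1,0,0,0],
  [0.5,0.9,-0.1,0,0,0],
  [0.5,0.9,-0.1,0,0,0],
  [0.5,0.9,-0.1,0,0,0],
])

```text
time_s: 24.42
tcp_pos: [0.5404, 0.3088, 0.2196]
eef_rot: [179.5, -0.1, 178.6]
contact_force: [0.6, -0.4, -0.8]
gripper_width: 0.0007
```

```bash
python3 - <<'E'
from h import *
cap(13)
a=cv2.imread('pics/side13.png')[140:260,310:430];b=cv2.imread('pics/top13.png')[115:205,300:390]
cv2.imwrite('pics/c13.png',np.hstack([cv2.resize(q,(400,400),interpolation=cv2.INTER_CUBIC) for q in(a,b)]))
p=cv2.imread('pics/top13.png');H,S,V=cv2.split(cv2.cvtColor(p,cv2.COLOR_BGR2HSV))
for nme,m,z in(("orange",(H>4)&(H<22)&(S>180)&(V>100),.102),("blue",(H>100)&(H<125)&(S>150),.07),("red",((H<5)|(H>172))&(S>140),.07)):
    M=np.zeros((400,640),np.uint8);M[130:185,300:385 if nme!="orange" else 370]=m[130:185,300:385 if nme!="orange" else 370]
    n,l,st,ce=cv2.connectedComponentsWithStats(M)
    for i in range(1,n):
        if st[i,4]>12:
            X=cast("top",*ce[i],z)[:2];print(nme,st[i],ce[i].round(1),"s,off mm",((X-S_)@A*1000 if 0 else (X-np.array([.6275,-.226]))@A*1000).round(1))
print(status.get_state()['time_s'])
E
```

```text
orange [338 148   5  19  78] [340.4 157.3] s,off mm 123.4
blue [333 141  15   6  67] [340.  144.1] s,off mm 124.8
blue [365 152  14  18 224] [371.6 160.4] s,off mm 20.5
blue [332 168  14  11  74] [339.2 174.4] s,off mm 123.5
red [349 151   6  19 101] [351.7 160.2] s,off mm 84.8
24.525
```

View pics/c13.png

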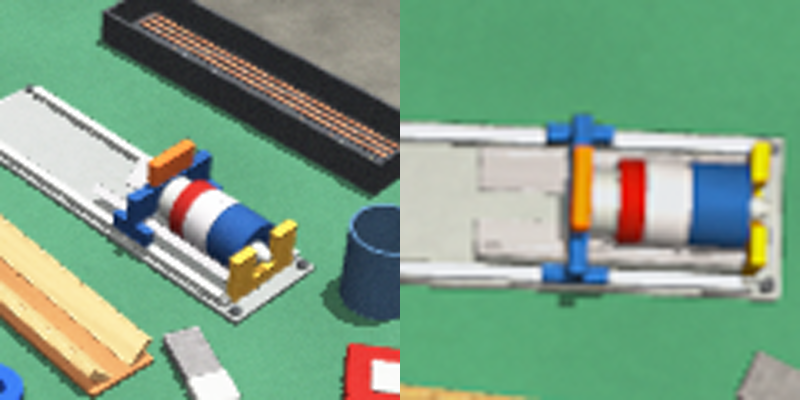

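View pics/top13.png

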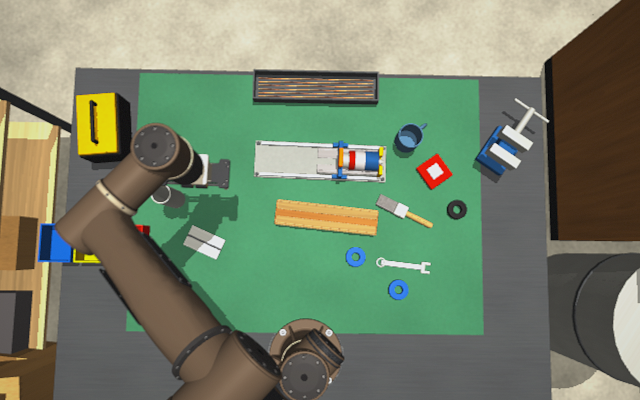

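```bash
python3 -c "
from plant import r
print(r.close_job())"
```

```text
the job is handed in; nothing more can be done
None
```

I've set up the jig and handed the job in at about 24.5 s. The blue 44 mm ring is next to the yellow stop, then the bare metal 32 mm, then the red 20 mm nearest the arbor. I then pushed the arbor by its orange handle through all three.

**Arbor home:** it slid at about 8 N, then stopped moving at about 24 N, which I took as the hard end of its travel. The last top view puts the handle 123 mm from the stop, against 126 mm expected. The thick and thin ring centres were also 2–3 mm short, which I put down to my estimate of the stop's position (calibration is good to about 2 mm). I could not read the arbor's joint directly.

**Last pictures:** the stack is closed up with the rod's tip in the notch, and the other things appear where they were. The gripper is well clear, reading only about 1 N. No check failed.

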